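Key the drive shaft into the pulley hub and hold it against its spring

ROBOT

A 6-joint arm with a two-finger parallel gripper is mounted at the origin on the work surface. World frame = base frame: x ahead of the robot, y to its left, z up, the work surface at z = 0. Lengths are in mm, angles in rad, forces in N, time in s.
With the tool pointing down it reaches from about 325 to 900 mm from the base axis. Payload 6.1 kg.
Tool frame: the origin (TCP) lies at the very end of the fingers, on their centre line; the grasp point (between the pads) lies 19 mm behind it; z points along the fingers, y is the line along which they close (so a half turn about z gives the same grasp; the last joint's range is limited). The gripper opens to 85 mm and grips with 20 to 120 N. Pads are 22 mm wide; open, the fingers measure 114 mm over their backs; the gripper's body (76 mm by 85 mm) begins 54 mm behind the grasp point. The pads swing forward as they close: fully open they stand 13 mm farther back than shut.
Start: joints at [-1.31, 0.22, 1.526, -0, 1.395, -0.126], TCP at [235.759, -578.82, 206.1] pointing down, gripper open.
Joint ranges: [-2.98, 2.98], [-0.91, 2.08], [0.09, 2.57], [-1.24, 4.39], [0.2, 2.65], [-2.68, 2.68]. Speed limits (rad/s): [2.57, 2.57, 3.01, 3.14, 3.14, 3.14].

INTERFACE

Orientations are given as a unit quaternion [w, x, y, z].
In Python, from plant import sense, optics, workorder gives the robot as it stands. The module is installed in compiled form; this text tells all that it offers.
- The arm moves only by the tool play_rows, never from a script. Its argument "deltas" is a list that holds one entry, the list of rows, each a list of 5 numbers: the shift along the tool's x, y, z in cm, then the turn about the tool's z in rad, then the opening, from -1 (shut) to 1 (fully open), so that 0 is half open. In form: [[[tx, ty, tz, spin, gripper], ...]]. A call has 1 to 5 rows; each row shifts and turns the commanded pose from where the row before left it, along the tool's axes as they then stand; what a row does not reach is not made up. A row lasts 1/8 s, in which the tool goes at most 62.5 mm and 10.7 degrees, less where a joint would pass 70% of its speed; a pose out of reach is approached as far as the arm can. A call is refused whole if a number of a shift passes 6.25 or a number of a turn 0.188, either way. A call with a gripper value outside its range is refused whole. The fingers move at their own pace and stop on an object; "force" is the grip in N (left out, the last holds). Time passes only in rows, so rows that do not move let the fingers close. It gives the time, the measured TCP pose, the force, the opening and the grip force at its end, in the units of the state.
- sense(): the state, without advancing time (a new reading comes with each control period).
- optics.capture(name): name is "side" or "top"; returns the picture (420x560x3 uint8, red, green, blue); there is no depth.
- optics.camera_model(name): a dict with "intrinsics" (3x3 intrinsics, pixels), "view" (4x4, takes a point from world to camera coordinates). Camera axes: x right, y up, looking along -z (the intrinsics and any distortion apply to the point x, -y, -z); pixel columns grow to the right and rows downward; lengths in mm; the calibration is good to about 2 mm. A picture is of the moment at which its call begins. camera_model takes no time and is no camera call.
- workorder.finish_job(): hands the job in; it is judged then, once.
The state is a dict: "time": time; "joints": joint angles; "qd": joint speeds; "joint_efforts": joint torques, N m; "tcp_pos": TCP position; "tcp_rot": TCP orientation; "ft_force": force on the tool from outside, world axes, zero at the start; "wrist_torque": the same for the moment, N m; "finger_gap": finger opening in mm; "grip_force": force on a finger pad.
Only numpy, scipy, OpenCV 4.12 (cv2) and the standard library are available. Lean on these libraries where they do the work, as an engineer would, in place of code of your own. Each camera call takes 0.05 s, during which the arm holds its last target. There are 200 camera calls.

TASK

Swing the drive stand's guard door (it has a pull handle) open to about square, then take the keyed shaft (the one with the square upper end) from the rack and push it down into the pulley hub, turning it until the key slips into the keyway. Keep pushing until the shaft is fully home with the wave spring squeezed flat under its shoulder, and finish while still holding it and pushing it down like that, so that the circlip can be fitted underneath: do not let go. Leave the door open and everything else on the bench where it is.

Things in the scene. Friction and masses are not known exactly. Their poses are not given: they have to be found in the camera images.
- stand: Drive stand on the robot's left: guarded box 230 mm wide, 250 deep, 178 high. Origin on the bench under the hub's axis, -x is its front, z up. Fixed side and back panes and posts are 172 mm high, inner faces 98 mm either side of the axis (posts 90) and 113 mm behind it. The door is the whole front and top: nothing can reach the hub while it is shut.
- guard_door (a joint): Opening angle (rad) of the guard door: 0 shut, 1.57 square open, stops at 1.9. One bent clear sheet 206 mm wide with aluminium edges is both the front (178 mm high) and the top (236 mm deep) of the box; on its upright hinge the front swings outward and the top goes with it. Light friction (0.15 N m); stays where it is left. May start slightly ajar.
- door_handle (a point): Grip point on the door's pull handle, an upright black round bar 12 mm thick, standing 42 mm out from the front near its free edge. Point on its axis, 18 mm below its upper end, 152 mm above the bench; the bar's upper 55 mm is clear all round. Axes turn with the door: z up, y from hinge to free edge, x square to the front, inward when shut.
- door_hinge (a point): Point on the door's upright hinge line, 152 mm above the bench; axes as door_handle, which lies at x -42 mm, y +175 mm from here. The door opens counter-clockwise seen from above.
- hub_mouth (a point): Centre of the bore at the pulley hub's flat upper face, 100 mm above the bench. z up, x toward the keyway. Hub boss 60 mm across on a 100 mm V-belt pulley. Bore 26.4 mm, open right through, 42 mm deep; keyway 10 mm wide, reaching 17.7 mm from the axis, full depth, open at the top. The pulley turns only stiffly (0.6 N m) and starts at various angles.
- wave_spring (a joint): How far (m) the steel wave spring washer lying on the hub face is squeezed: 0 free, 0.004 flat. Ring 50 mm outside, 38 inside, 7 mm high free, 3 mm flat. Pushes up with 7 N at first touch, 15 N when flat. Shaft and key pass through it; the shaft's shoulder presses it. It lifts the shaft again when the push stops.
- shaft_grip (a point): Centre of the keyed shaft's square upper end (20 x 20 mm, 55 mm long). z up along the shaft, x toward the key; the square's faces look along x and y. Height of this point above hub_mouth: 67.5 mm with the key resting on the hub face out of line, 40.5 mm when the shoulder first touches the free spring, 36.5 mm fully home with the spring flat.
- keyed_shaft: Steel shaft, 117 mm, 0.46 kg within 15 %, upright in one socket of the rack; origin at its lower tip, axes as shaft_grip, which is 89.5 mm up. From the tip: 24 mm round to 56, with a key 8 mm wide, 4.5 proud at +x from 22 to 52; shoulder 52 mm across, 56 to 62; square end 62 to 117, a dark slot in it in line with the key.
- rack: White plastic rack block, 240 x 70 x 32 mm, fixed on the bench on the robot's right, with three sockets 25.5 mm wide and 20 mm deep, 80 mm apart along its x axis, each holding a shaft upright. Origin under its centre.
- plain_shaft: look-alike 117 mm shaft without a key, its upper end a round 22 mm bar; stands in the rack; origin at its lower tip
- hex_shaft: look-alike 107 mm shaft without a key, its upper end a 25 mm hexagon; stands in the rack; origin at its lower tip
- wrench: open-ended wrench, 170 mm, lying on the bench nearer the robot; origin under its middle
- screwdriver: screwdriver, 190 mm, black handle, lying beyond the rack on the robot's right; origin under its middle
- bearing: loose bearing ring, 52 mm across, 15 mm high, near the rack; origin under its centre
- spare_pulley: loose dark pulley, 90 mm across, 34 mm high; origin under its centre
Not all that is in view belongs to the job. Leave any blue look-alike of the keyed_shaft alone.

How it is judged (in metres and radians):
On the way, in this order (a step that is already met when the one before it is completed fails the run):
1. the guard door has been swung open to about square (at least 1.4 rad) (value of joint guard_door above 1.4 rad), for 0.2 s.
2. the shaft's key has slipped at least 12 mm down the keyway, the shaft upright in the bore (horizontal distance between shaft_grip and hub_mouth below 0.005 m and angle between shaft_grip's own z axis and vertical below 0.07 rad and angle between the x axis of shaft_grip and the x axis of hub_mouth, either way round below 0.2 rad and z of shaft_grip in the frame of hub_mouth below 0.055 m), for 0.1 s.
At the end, for the whole second after the job is handed in: Shaft upright in the bore (within 5 mm, 4 degrees), key in the keyway (11 degrees), spring squeezed at least 3 of 4 mm (grip centre under 38 mm above the hub face), at rest, fingers still bearing on it (over 3 N), guard door over 1.3 rad open, all through the last second (horizontal distance between shaft_grip and hub_mouth below 0.005 m and angle between shaft_grip's own z axis and vertical below 0.07 rad and angle between the x axis of shaft_grip and the x axis of hub_mouth, either way round below 0.2 rad and z of shaft_grip in the frame of hub_mouth below 0.038 m and value of joint wave_spring above 0.003 m and value of joint guard_door above 1.3 rad and contact force between the fingers and keyed_shaft above 3 N and linear speed of keyed_shaft below 0.02 m/s); the arm keeps its last pose, push and grip.
It fails at once if another thing on the bench or in the rack is moved more than 40 mm (distance of any of plain_shaft, hex_shaft, wrench, screwdriver, bearing, spare_pulley from where it was at the start of the episode above 0.04 m).
It also fails if it takes over 72 s, if anything falls off the work surface, if the arm or the gripper's body presses on something with over 40 N, if the wrist force passes 120 N, or if a joint passes its speed limit or range.

## Working session

There is one attempt and no reset: what is moved stays moved. The work goes in short steps, Python scripts to look and compute and a tool call to move; the robot and the scene stay as the last step left them, time stands still between calls to the robot, and variables do not carry over. Pictures are saved under pics/ and viewed, at most 10 in all, crops included, and the job is handed in when it is done.

Besides the shell and the picture viewer there is one more tool, called as name(argument=value, ...) on one line, values as JSON. play_rows: Moves the arm, as the interface text tells. Its arguments: {"type":"object","properties":{"deltas":{"type":"array"},"force":{"type":"number"}},"required":["deltas"]}

```bash
mkdir -p pics; cat > h.py <<'E'
import numpy as np, cv2
from plant import sense, optics, workorder
def cap(n,f=None):
    im=optics.capture(n)
    if f: cv2.imwrite('pics/'+f,cv2.cvtColor(im,cv2.COLOR_RGB2BGR))
    return im
def cam(n):
    m=optics.camera_model(n); return np.array(m['intrinsics']),np.array(m['view']),m
def proj(n,P):
    K,V,_=cam(n); P=np.atleast_2d(P); c=P@V[:3,:3].T+V[:3,3]; c=c*[1,-1,-1]; p=c@K.T; return p[:,:2]/p[:,2:]
def ray(n,u,v):
    K,V,_=cam(n); d=np.linalg.inv(K)@[u,v,1.]; d=d*[1,-1,-1]; R=V[:3,:3]; o=-R.T@V[:3,3]; d=R.T@d; return o,d/np.linalg.norm(d)
def plane(n,u,v,z):
    o,d=ray(n,u,v); return o+d*(z-o[2])/d[2]
def two(a,pa,b,pb):
    o1,d1=ray(a,*pa);o2,d2=ray(b,*pb)
    t=np.linalg.lstsq(np.c_[d1,-d2],o2-o1,rcond=None)[0]; p,q=o1+d1*t[0],o2+d2*t[1]
    return (p+q)/2,np.linalg.norm(p-q)
E
python3 - <<'E'
from h import *
s=sense(); print(s)
for n in('side','top'):
    im=cap(n,n+'0.png'); K,V,m=cam(n); print(n,K.round(1).tolist(),[k for k in m],(-V[:3,:3].T@V[:3,3]).round(), V[:3,:3].round(2).tolist(), {k:m[k] for k in m if k not in('intrinsics','view')})
a=cv2.imread('pics/side0.png');b=cv2.imread('pics/top0.png')
E
```

```text
{'time': 0.0, 'joints': array([-1.31007553e+00,  2.21236652e-01,  1.52758616e+00, -1.11105372e-05,
        1.39471965e+00, -1.26091228e-01]), 'qd': array([-0.00016893, -0.00176181,  0.00045431, -0.0003651 , -0.00028528,
       -0.00136353]), 'joint_efforts': array([-5.95840575e-04, -4.96902502e+01, -3.89402568e+01, -2.91913393e-04,
        1.09802425e-02, -2.69554704e-06]), 'tcp_pos': array([ 235.6028709 , -578.19136209,  205.00598401]), 'tcp_rot': array([-9.72331219e-04,  9.81354631e-01,  1.92203378e-01, -7.10321420e-05]), 'ft_force': array([-0.6706233 ,  0.5788007 , -0.57593142]), 'wrist_torque': array([0.00995308, 0.03262316, 0.01219124]), 'grip_force': 0.0, 'finger_gap': 85.51385397475055}
side [[518.6, 0.0, 272.2], [0.0, 518.6, 207.9], [0.0, 0.0, 1.0]] ['intrinsics', 'view'] [  99.  794. 1038.] [[-0.9, -0.43, 0.0], [0.3, -0.63, 0.72], [-0.31, 0.65, 0.7]] {}
top [[401.0, 0.0, 281.4], [0.0, 401.0, 214.7], [0.0, 0.0, 1.0]] ['intrinsics', 'view'] [331. -86. 948.] [[0.05, -1.0, 0.0], [0.97, 0.05, 0.23], [-0.23, -0.01, 0.97]] {}
```

View pics/side0.png

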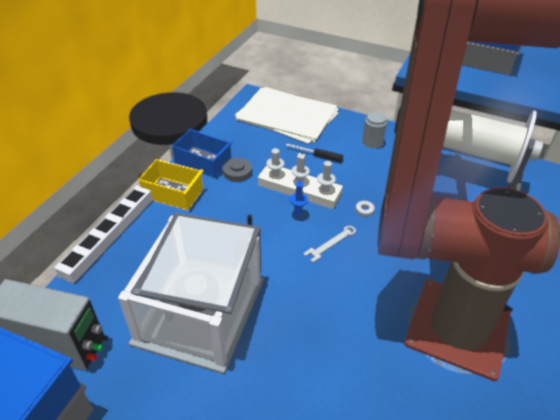

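View pics/top0.png

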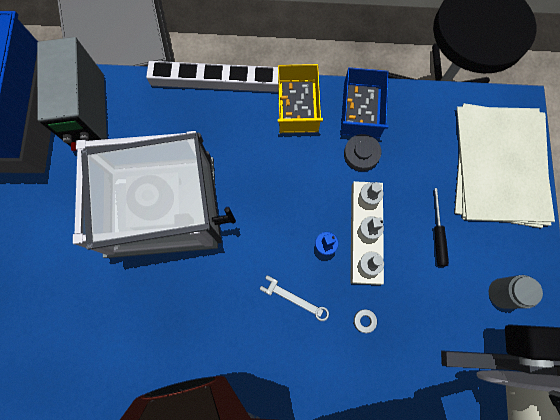

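Top view: stand at left (hub about (150,198)), handle at about (228,215), and the rack with three shafts at (371,195), (371,230) and (371,263). The blue look-alike is at (326,243). Next I'll enlarge the shafts and the stand.

```bash
python3 - <<'E'
from h import *
a=cv2.imread('pics/side0.png');b=cv2.imread('pics/top0.png')
r=lambda i,w,h:cv2.resize(i,(w,h),interpolation=cv2.INTER_CUBIC)
t=r(b[125:265,65:245],386,300); s=r(a[205:375,110:280],300,300)
t2=r(b[170:290,340:400],250,500)
o=np.zeros((600,800,3),np.uint8)
o[:300,:386]=t; o[300:,:300]=s   # top scale 2.144, side 1.765
o[:290,400:800]=r(a[140:220,250:360],400,290)
o[300:,310:]=r(b[175:285,345:395],490,300) if 0 else r(cv2.rotate(b[177:283,346:390],cv2.ROTATE_90_CLOCKWISE),490,203 ) if 0 else cv2.copyMakeBorder(r(cv2.rotate(b[177:283,346:390],cv2.ROTATE_90_CLOCKWISE),490,203),0,97,0,0,cv2.BORDER_CONSTANT)
cv2.imwrite('pics/c1.png',o)
E
```

```text
(no output)
```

View pics/c1.png

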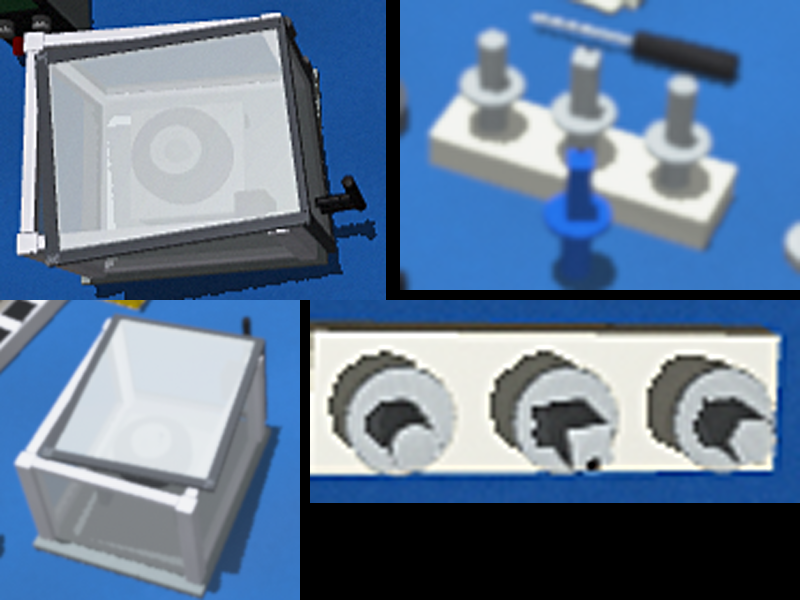

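```bash
python3 - <<'E'
from h import *
a=cv2.imread('pics/side0.png');b=cv2.imread('pics/top0.png')
p=lambda n,u,v,z:print(n,u,v,plane(n,u,v,z).round(1))
p('top',148,196,100); 
p('side',110+140/1.765,205+(440-300)/1.765,100)
print('posts');p('top',80.4,144.6,172);p('top',79,238.3,172)
print('hole');
# handle top end: z=170
p('top',228,210,170)
u=(248/1,218)
p('side',249.5,216,170)
r=lambda i,w,h:cv2.resize(i,(w,h),interpolation=cv2.INTER_CUBIC)
o=np.zeros((560,800,3),np.uint8)
o[:280,:400]=r(b[208:243,350:400],400,280)  # x8
o[:280,400:]=r(a[148:183,275:325],400,280)
o[280:,:400]=r(b[190:240,200:250],280,280) if 0 else r(b[200:235,205:255],400,280)
o[280:,400:]=r(a[205:240,230:280],400,280)
cv2.imwrite('pics/c2.png',o)
E
```

```text
top 148 196 [562.4 218.8 100. ]
side 189.3201133144476 284.3201133144476 [578.1 226.1 100. ]
posts
top 80.4 144.6 [646.  347.6 172. ]
top 79 238.3 [449.8 316.9 172. ]
hole
top 228 210 [522.7  30.  170. ]
side 249.5 216 [522.5  35.1 170. ]
```

View pics/c2.png

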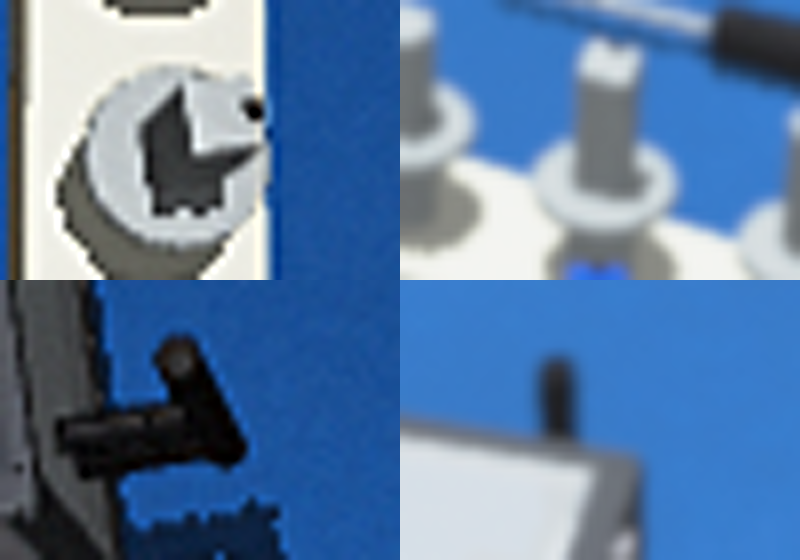

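The middle shaft, top face at about (378,222) in the top view, is the keyed one. It has a square end with a dark slot at (381.8,221.3); its neighbours are round or hex, and the blue look-alike stands outside the rack. The handle's top end is at about (227.2,209.5) in the top view and (249.6,216) in the side view.

```bash
cat >> h.py <<'E'
def now():
    s=sense(); w,x,y,z=s['tcp_rot']; thx=np.degrees(2*np.arctan2(y,x)); return s,s['tcp_pos'],(thx-90+180)%360-180
def rows(path, th_end, n, start=None, th0=None):
    """path: list of waypoints TCP or callable(t in 0..1)->pos ; th = tool-y world angle deg"""
    s,p,t0=now()
    if start is not None:p=np.array(start,float)
    if th0 is not None:t0=th0
    f=path if callable(path) else (lambda t,a=p.copy(),b=np.array(path,float):a+(b-a)*t)
    pp=p; th=t0; out=[]
    for i in range(1,n+1):
        q=f(i/n); t=t0+(th_end-t0)*i/n; d=q-pp
        a=np.radians(th); ty=np.array([np.cos(a),np.sin(a)]); tx=np.array([-np.sin(a),np.cos(a)])
        out.append([round(d[:2]@tx/10,2),round(d[:2]@ty/10,2),round(-d[2]/10,2),round(-np.radians(t-th),3)]); pp=q;th=t
    for o in out: print(o)
E
python3 - <<'E'
from h import *
print('handle top',two('top',(227.2,209.4),'side',(249.6,215.8)))
H=plane('top',227.2,209.4,170);print(H)
print('hinge corner z178',plane('top',200.3,133,178), plane('top',196,132,178))
c=plane('top',378,222.4,129); s=plane('top',381.75,221.25,129)
cs=plane('side',275+205/8,148+62/8,129)
print('shaft top',c,cs,'slot',s,np.degrees(np.arctan2(*(s-c)[1::-1])))
b=cv2.imread('pics/top0.png')
print('rack corners',[plane('top',u,v,32).round(1).tolist() for u,v in((354,182),(383,181),(383,284),(353,284))])
print(now()[1:])
rows((523,33,205),-76,11)
E
```

```text
handle top (array([524.1801907 ,  32.03435643, 167.33949594]), np.float64(0.6226413744538057))
[523.83261674  31.71335157 170.        ]
hinge corner z178 [682.31188134 100.02228798 178.        ] [684.08287413 109.1724553  178.        ]
shaft top [ 522.51083749 -279.65218714  129.        ] [ 523.76572278 -275.63886634  129.        ] slot [ 525.39268257 -287.5125635   129.        ] -69.86557864912781
rack corners [[641.6, -245.5, 32.0], [647.8, -315.1, 32.0], [403.1, -313.2, 32.0], [399.6, -245.5, 32.0]]
(array([ 235.59661959, -578.25836845,  205.11655818]), np.float64(-67.8408283295816))
[np.float64(4.52), np.float64(-4.16), np.float64(0.0), np.float64(0.013)]
[np.float64(4.46), np.float64(-4.22), np.float64(0.0), np.float64(0.013)]
[np.float64(4.41), np.float64(-4.28), np.float64(0.0), np.float64(0.013)]
[np.float64(4.35), np.float64(-4.33), np.float64(0.0), np.float64(0.013)]
[np.float64(4.29), np.float64(-4.39), np.float64(0.0), np.float64(0.013)]
[np.float64(4.24), np.float64(-4.44), np.float64(0.0), np.float64(0.013)]
[np.float64(4.18), np.float64(-4.5), np.float64(0.0), np.float64(0.013)]
[np.float64(4.12), np.float64(-4.55), np.float64(0.0), np.float64(0.013)]
[np.float64(4.06), np.float64(-4.61), np.float64(0.0), np.float64(0.013)]
[np.float64(4.0), np.float64(-4.66), np.float64(0.0), np.float64(0.013)]
[np.float64(3.94), np.float64(-4.71), np.float64(0.0), np.float64(0.013)]
```

play_rows(deltas=[[[4.52,-4.16,0,0.013,-0.3],[4.46,-4.22,0,0.013,-0.3],[4.41,-4.28,0,0.013,-0.3],[4.35,-4.33,0,0.013,-0.3],[4.29,-4.39,0,0.013,-0.3]]], force=30)

```text
time: 0.72
tcp_pos: [366.8, -299.0, 205.8]
tcp_rot: [-0.0, 0.987, 0.16, 0.0]
ft_force: [1.0, 0.6, 0.3]
finger_gap: 29.8
grip_force: 0.0
```

play_rows(deltas=[[[4.24,-4.44,0,0.013,-0.3],[4.18,-4.5,0,0.013,-0.3],[4.12,-4.55,0,0.013,-0.3],[4.06,-4.61,0,0.013,-0.3],[4.0,-4.66,0,0.013,-0.3]]])

```text
time: 1.35
tcp_pos: [497.5, -21.1, 206.0]
tcp_rot: [0.0, 0.992, 0.128, 0.0]
ft_force: [0.3, -0.2, -0.4]
finger_gap: 29.9
grip_force: 0.0
```

play_rows(deltas=[[[3.94,-4.71,0,0.013,-0.3],[0,0,0,0,-0.3]]])

```text
time: 1.6
tcp_pos: [523.7, 36.3, 205.5]
tcp_rot: [-0.001, 0.992, 0.124, -0.0]
ft_force: [0.1, -0.2, -0.1]
finger_gap: 30.2
grip_force: 0.0
```

```bash
python3 - <<'E'
from h import *
print(now()[1:],now()[0]['finger_gap'],now()[0]['time'])
a=cap('top','t1.png');b=cap('side','s1.png')
r=lambda i:cv2.resize(cv2.cvtColor(i,cv2.COLOR_RGB2BGR),(400,400),interpolation=cv2.INTER_CUBIC)
cv2.imwrite('pics/c3.png',np.hstack([r(a[160:260,180:280]),r(b[160:260,200:300])]))
E
```

```text
(array([523.74386292,  36.34944682, 205.47929266]), np.float64(-75.70514117405368)) 30.183913952974926 1.6
```

View pics/c3.png

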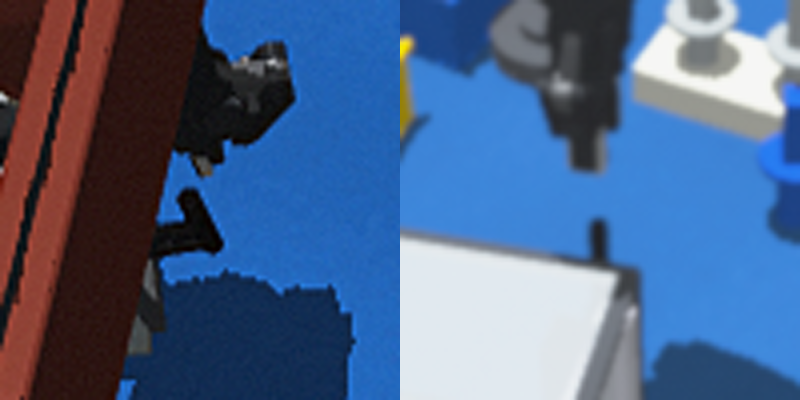

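The fingers hang just above the bar, with their ends at about (588,170) in the crop and the bar top at (598,220). Going down around it, with a small y correction.

play_rows(deltas=[[[0,0.3,1,0,-0.3],[0,0,1,0,-0.3],[0,0,0,0,-0.3]]])

```text
time: 2.08
tcp_pos: [522.8, 28.5, 184.5]
tcp_rot: [-0.0, 0.993, 0.121, -0.001]
ft_force: [-1.0, 0.5, -0.8]
finger_gap: 30.1
grip_force: 0.0
```

play_rows(deltas=[[[0,-0.3,0.3,0,-0.3],[0,0,1.5,0,-0.3],[0,0,1.5,0,-0.3],[0,0,1.5,0,-0.3],[0,0,0.3,0,-0.3]]])

```text
time: 2.7
tcp_pos: [522.0, 32.6, 133.0]
tcp_rot: [-0.0, 0.993, 0.122, -0.002]
ft_force: [-0.0, 0.3, 0.4]
finger_gap: 29.7
grip_force: 0.0
```

```bash
python3 - <<'E'
from h import *
s,p,t=now();print(p,t,s['ft_force'])
Hg=np.array([681.5,114,0]); H=np.array([524,32,0]);print(np.linalg.norm(H-Hg))
a0=np.arctan2(H[1]-Hg[1],H[0]-Hg[0])
R=180; tot=np.radians(96)
f=lambda t:np.array([Hg[0]+R*np.cos(a0+tot*t),Hg[1]+R*np.sin(a0+tot*t),132])
print(f(0),f(1)); rows(f,-75.7+96,15,start=f(0),th0=-75.7)
E
```

```text
[522.00005459  32.56572205 133.01381542] -76.02345366787189 [-0.02525886  0.32146265  0.40533996]
177.5675927639951
[521.84248841  30.87672412 132.        ] [780.85667221 -36.09414275 132.        ]
[np.float64(0.57), np.float64(1.93), np.float64(-0.0), np.float64(-0.112)]
[np.float64(0.57), np.float64(1.93), np.float64(-0.0), np.float64(-0.112)]
[np.float64(0.57), np.float64(1.93), np.float64(-0.0), np.float64(-0.112)]
[np.float64(0.57), np.float64(1.93), np.float64(-0.0), np.float64(-0.112)]
[np.float64(0.57), np.float64(1.93), np.float64(-0.0), np.float64(-0.112)]
[np.float64(0.57), np.float64(1.93), np.float64(-0.0), np.float64(-0.112)]
[np.float64(0.57), np.float64(1.93), np.float64(-0.0), np.float64(-0.112)]
[np.float64(0.57), np.float64(1.93), np.float64(-0.0), np.float64(-0.112)]
[np.float64(0.57), np.float64(1.93), np.float64(-0.0), np.float64(-0.112)]
[np.float64(0.57), np.float64(1.93), np.float64(-0.0), np.float64(-0.112)]
[np.float64(0.57), np.float64(1.93), np.float64(-0.0), np.float64(-0.112)]
[np.float64(0.57), np.float64(1.93), np.float64(-0.0), np.float64(-0.112)]
[np.float64(0.57), np.float64(1.93), np.float64(-0.0), np.float64(-0.112)]
[np.float64(0.57), np.float64(1.93), np.float64(-0.0), np.float64(-0.112)]
[np.float64(0.57), np.float64(1.93), np.float64(-0.0), np.float64(-0.112)]
```

play_rows(deltas=[[[0.57,1.93,0,-0.112,-0.5],[0.57,1.93,0,-0.112,-0.5],[0.57,1.93,0,-0.112,-0.5],[0.57,1.93,0,-0.112,-0.5]]])

```text
time: 3.2
tcp_pos: [574.8, -29.0, 135.0]
tcp_rot: [-0.0, 0.94, 0.341, -0.0]
ft_force: [0.1, 1.1, 0.3]
finger_gap: 21.7
grip_force: 0.7
```

play_rows(deltas=[[[0.57,1.93,0,-0.112,-0.5],[0.57,1.93,0,-0.112,-0.5],[0.57,1.93,0,-0.112,-0.5],[0.57,1.93,0,-0.112,-0.5],[0.57,1.93,0,-0.112,-0.5]]])

```text
time: 3.82
tcp_pos: [667.8, -64.9, 134.9]
tcp_rot: [-0.0, 0.809, 0.587, -0.0]
ft_force: [-0.9, 1.3, 0.2]
finger_gap: 21.3
grip_force: 0.7
```

play_rows(deltas=[[[0.57,1.93,0,-0.112,-0.5],[0.57,1.93,0,-0.112,-0.5],[0.57,1.93,0,-0.112,-0.5],[0.57,1.93,0,-0.112,-0.5],[0.57,1.93,0,-0.112,-0.5]]])

```text
time: 4.45
tcp_pos: [765.4, -45.9, 134.8]
tcp_rot: [-0.0, 0.616, 0.788, -0.0]
ft_force: [-1.3, -0.9, 1.4]
finger_gap: 21.3
grip_force: 0.6
```

play_rows(deltas=[[[0.57,1.93,0,-0.112,-0.5],[0,0,0,0,-0.5],[0,0,0,0,-0.5]]])

```text
time: 4.82
tcp_pos: [781.8, -35.5, 134.7]
tcp_rot: [-0.0, 0.573, 0.82, -0.0]
ft_force: [0.4, -0.0, -0.4]
finger_gap: 21.1
grip_force: 0.4
```

```bash
python3 - <<'E'
from h import *
print(now()[1:])
a=cap('top','t2.png');b=cap('side','s2.png')
o=np.vstack([np.hstack([a[80:300,60:420]]),])
cv2.imwrite('pics/c4.png',cv2.cvtColor(np.hstack([cv2.resize(a[60:300,60:360],(400,320),interpolation=cv2.INTER_CUBIC),cv2.resize(b[120:372,60:375],(400,320),interpolation=cv2.INTER_CUBIC)]),cv2.COLOR_RGB2BGR))
E
```

```text
(array([781.83815035, -35.54278356, 134.73313534]), np.float64(20.110278168200864))
```

View pics/c4.png

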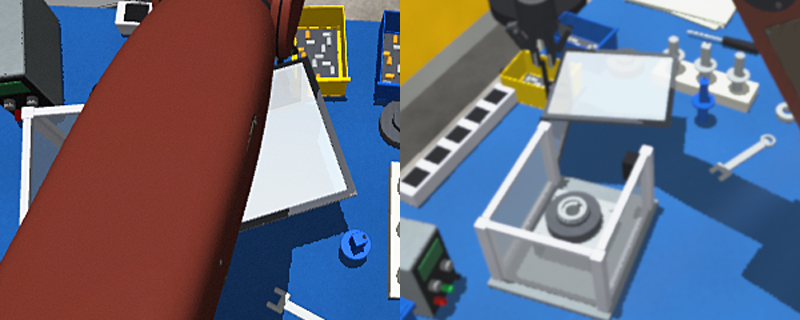

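Door is well open: the side view shows the sheet swung to the front and the hub exposed at crop (575,213). Next I lift off and move toward the rack, then measure the hub with the arm out of the way.

play_rows(deltas=[[[0,0,-2.5,0,-0.5],[0,0,-4,0,-0.5],[0,0,-5,0,-0.5],[0,0,-2.5,0,-0.5],[0,0,0,0,-0.3]]])

```text
time: 5.55
tcp_pos: [783.4, -36.0, 279.4]
tcp_rot: [0.003, 0.572, 0.82, 0.001]
ft_force: [0.3, -1.1, -0.1]
finger_gap: 29.7
grip_force: 0.0
```

```bash
python3 - <<'E'
from h import *
print(now()[1:])
rows((523,-279,235),20.1,7)
E
```

```text
(array([783.38942766, -35.96423328, 279.40642957]), np.float64(20.16029101859013))
[np.float64(-1.98), np.float64(-4.69), np.float64(0.63), np.float64(0.0)]
[np.float64(-1.98), np.float64(-4.69), np.float64(0.63), np.float64(0.0)]
[np.float64(-1.98), np.float64(-4.69), np.float64(0.63), np.float64(0.0)]
[np.float64(-1.98), np.float64(-4.69), np.float64(0.63), np.float64(0.0)]
[np.float64(-1.98), np.float64(-4.69), np.float64(0.63), np.float64(0.0)]
[np.float64(-1.98), np.float64(-4.69), np.float64(0.63), np.float64(0.0)]
[np.float64(-1.98), np.float64(-4.69), np.float64(0.63), np.float64(0.0)]
```

play_rows(deltas=[[[-1.98,-4.69,0.3,0,0.2],[-1.98,-4.69,0.3,0,0.2],[-1.98,-4.69,0.6,0,0.2],[-1.98,-4.69,0.7,0,0.2],[-1.98,-4.69,0.8,0,0.2]]])

```text
time: 6.18
tcp_pos: [593.8, -209.9, 245.4]
tcp_rot: [-0.002, 0.572, 0.82, -0.0]
ft_force: [0.8, -0.9, -0.2]
finger_gap: 50.9
grip_force: 0.0
```

play_rows(deltas=[[[-1.98,-4.69,0.8,0,0.2],[-1.98,-4.69,0.9,0,0.2],[0,0,0,0,0.2],[0,0,0,0,0.2]]])

```text
time: 6.68
tcp_pos: [521.6, -278.4, 229.7]
tcp_rot: [-0.001, 0.572, 0.82, 0.0]
ft_force: [0.5, -0.5, 0.0]
finger_gap: 51.6
grip_force: 0.0
```

```bash
python3 - <<'E'
from h import *
print(now()[1:],now()[0]['finger_gap'])
a=cap('top','t3.png');b=cap('side','s3.png')
P=[[562,219,100]]; print(proj('top',P),proj('side',P))
ut=proj('top',P)[0].round().astype(int);us=proj('side',P)[0].round().astype(int)
print(ut,us)
r=lambda i,k:cv2.resize(cv2.cvtColor(i,cv2.COLOR_RGB2BGR),None,fx=k,fy=k,interpolation=cv2.INTER_CUBIC)
u,v=ut;x,y=us
t=r(a[v-24:v+24,u-25:u+25],8); s=r(b[y-24:y+24,x-25:x+25],8)
cv2.imwrite('pics/c5.png',np.hstack([t,s]))
E
```

```text
(array([ 521.56395788, -278.44241403,  229.71559281]), np.float64(20.15890342453531)) 51.62636250900291
[[147.89310544 196.18603755]] [[197.08516009 284.53783721]]
[148 196] [197 285]
```

View pics/c5.png

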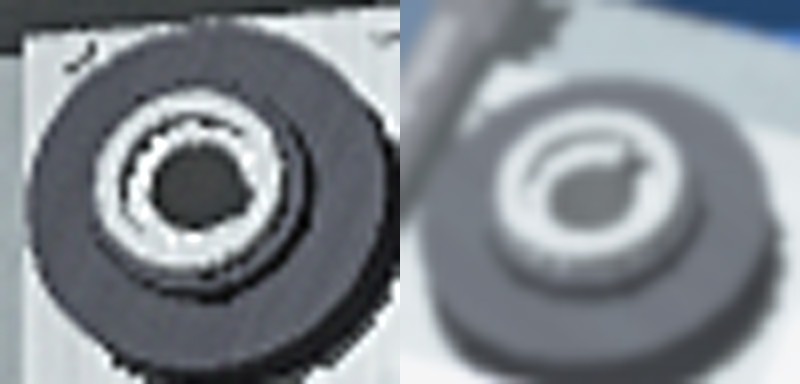

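```bash
python3 - <<'E'
from h import *
def deg(v): return np.degrees(np.arctan2(v[1],v[0]))
for n,(u0,v0),c,k in(('top',(123,172),(200,187),(256,191)),('side',(172,261),(190,195),(238,155))):
    f=lambda p:(u0+p[0]/8-.44,v0+p[1]/8-.44)
    C=plane(n,*f(c),100);Kk=plane(n,*f(k),100); print(n,C,Kk,np.linalg.norm(Kk-C),deg(Kk-C))
# spring outer ring
print('ring z~106',plane('top',123+188/8-.44,172+179/8-.44,105),plane('side',172+191/8-.44,261+186/8-.44,105))
# pulley
# subpixel dark bore contour in top on upsampled plane-rectified image
for n in('top','side'):
    im=cv2.cvtColor(cv2.imread('pics/%s3.png'%n[0]),cv2.COLOR_BGR2GRAY)
    g=np.arange(-35,35.01,.5); X,Y=np.meshgrid(562+g,219+g[::-1]); P=np.c_[X.ravel(),Y.ravel(),np.full(X.size,100.)]
    m=proj(n,P).reshape(*X.shape,2).astype(np.float32); rc=cv2.remap(im,m[...,0],m[...,1],cv2.INTER_CUBIC)
    cv2.imwrite('pics/r%s.png'%n[0],cv2.resize(rc,None,fx=2.8,fy=2.8))
E
python3 -c "
import cv2,numpy as np
cv2.imwrite('pics/c6.png',np.hstack([cv2.imread('pics/rt.png'),cv2.imread('pics/rs.png')]))"
```

```text
top [564.81190442 220.10440584 100.        ] [564.47854528 204.57671317 100.        ] 15.53127064561743 -91.22987609436889
side [565.00964922 221.69252856 100.        ] [560.23672992 203.67391653 100.        ] 18.640041266222152 -104.83624628976874
ring z~106 [565.52779633 221.87711427 105.        ] [563.93918052 221.93392005 105.        ]
```

View pics/c6.png

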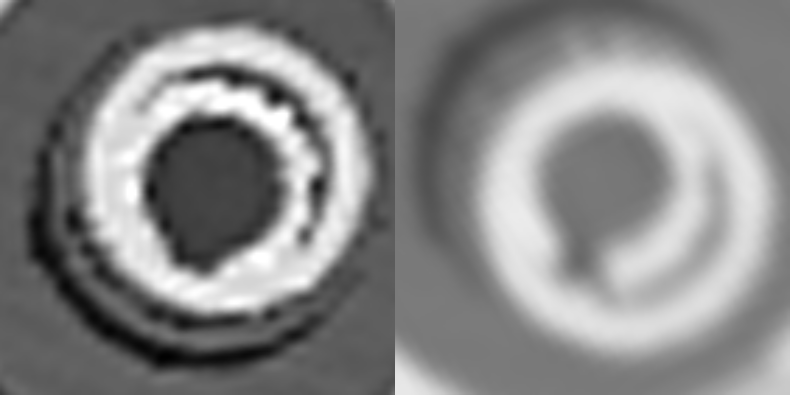

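Rectified views put the bore centre at about (564.7, 221.5), top and side agreeing within 2 mm. The keyway points at about −100° world. The key now points at about −70°, so gripping at tool-y 20° suits. Going down on the shaft.

play_rows(deltas=[[[-0.1,0.1,2,0,0.2],[0,0,4,0,0.2],[0,0,4,0,0.2],[0,0,3.2,0,0.2],[0,0,1.2,0,0.2]]], force=60)

```text
time: 7.4
tcp_pos: [521.9, -277.4, 83.2]
tcp_rot: [-0.003, 0.571, 0.821, 0.0]
ft_force: [0.1, 0.7, 0.0]
finger_gap: 51.0
grip_force: 0.0
```

play_rows(deltas=[[[0,0,0,0,-0.2],[0,0,0,0,-1],[0,0,0,0,-1],[0,0,0,0,-1],[0,0,0,0,-1]]])

```text
time: 8.02
tcp_pos: [524.3, -280.1, 88.4]
tcp_rot: [0.001, 0.572, 0.82, 0.0]
ft_force: [0.2, -1.0, 3.7]
finger_gap: 19.4
grip_force: 59.5
```

play_rows(deltas=[[[0,0,-1.5,0,-1],[0,0,-4,0,-1],[0,0,-6,0,-1],[0,0,-6,0,-1],[0,0,-4,0,-1]]], force=90)

```text
time: 8.65
tcp_pos: [523.5, -279.6, 305.7]
tcp_rot: [0.001, 0.572, 0.82, -0.0]
ft_force: [0.7, -1.5, -4.7]
finger_gap: 18.2
grip_force: 88.9
```

```bash
python3 - <<'E'
from h import *
s,p,t=now();print(p,t,s['ft_force'],s['finger_gap'])
rows((565,221.5,300),-11,10)
E
```

```text
[ 523.47175193 -279.62236427  305.71218285] 20.22181165054738 [ 0.68465407 -1.50647994 -4.65576511] 18.200857199862973
[np.float64(4.56), np.float64(2.12), np.float64(0.06), np.float64(0.054)]
[np.float64(4.67), np.float64(1.87), np.float64(0.06), np.float64(0.054)]
[np.float64(4.76), np.float64(1.61), np.float64(0.06), np.float64(0.054)]
[np.float64(4.84), np.float64(1.35), np.float64(0.06), np.float64(0.054)]
[np.float64(4.91), np.float64(1.09), np.float64(0.06), np.float64(0.054)]
[np.float64(4.96), np.float64(0.82), np.float64(0.06), np.float64(0.054)]
[np.float64(5.0), np.float64(0.55), np.float64(0.06), np.float64(0.054)]
[np.float64(5.02), np.float64(0.27), np.float64(0.06), np.float64(0.054)]
[np.float64(5.03), np.float64(-0.0), np.float64(0.06), np.float64(0.054)]
[np.float64(5.02), np.float64(-0.28), np.float64(0.06), np.float64(0.054)]
```

Shaft is held (weight 4.7 N). Carrying it to above the hub.

play_rows(deltas=[[[2.5,1.2,0,0.03,-1],[4.6,2.05,0,0.054,-1],[4.7,1.8,0,0.054,-1],[4.78,1.55,0,0.054,-1],[4.86,1.3,0.1,0.054,-1]]])

```text
time: 9.28
tcp_pos: [544.9, -50.0, 300.9]
tcp_rot: [-0.001, 0.669, 0.743, -0.0]
ft_force: [0.9, 0.6, -4.6]
finger_gap: 18.0
grip_force: 88.9
```

play_rows(deltas=[[[4.92,1.0,0.1,0.054,-1],[4.97,0.75,0.1,0.054,-1],[5.0,0.45,0.1,0.054,-1],[5.02,0.2,0.1,0.054,-1],[5.0,-0.1,0.1,0.054,-1]]])

```text
time: 9.9
tcp_pos: [568.2, 199.6, 295.7]
tcp_rot: [-0.0, 0.763, 0.647, -0.001]
ft_force: [0.4, -1.5, -3.9]
finger_gap: 18.3
grip_force: 88.9
```

```bash
python3 - <<'E'
from h import *
s,p,t=now();print(p,t,s['ft_force'],s['finger_gap'])
rows((565,221.5,300),-11,2)
E
```

```text
[568.19905248 199.62010212 295.71547301] -9.441649355854082 [ 0.44208225 -1.50085346 -3.89538704] 18.25144517350562
[np.float64(1.05), np.float64(-0.34), np.float64(-0.21), np.float64(0.014)]
[np.float64(1.05), np.float64(-0.35), np.float64(-0.21), np.float64(0.014)]
```

play_rows(deltas=[[[0.95,-0.25,0,0.014,-1],[0.95,-0.25,1,0.014,-1],[0,0,3.5,0,-1],[0,0,3.5,0,-1],[0,0,1,0,-1]]])

```text
time: 10.52
tcp_pos: [565.0, 216.2, 202.3]
tcp_rot: [-0.001, 0.772, 0.636, -0.003]
ft_force: [-0.2, -0.6, -5.6]
finger_gap: 18.2
grip_force: 88.9
```

play_rows(deltas=[[[0,0,0,0,-1],[0,0,0,0,-1]]])

```text
time: 10.78
tcp_pos: [568.5, 217.7, 208.2]
tcp_rot: [0.001, 0.771, 0.636, 0.001]
ft_force: [0.9, -0.5, -4.2]
finger_gap: 18.1
grip_force: 88.9
```

```bash
python3 - <<'E'
from h import *
s,p,t=now();print(p,t,s['ft_force'],s['finger_gap'])
a=cap('top','t4.png');b=cap('side','s4.png')
r=lambda i:cv2.resize(cv2.cvtColor(i,cv2.COLOR_RGB2BGR),(400,400),interpolation=cv2.INTER_CUBIC)
cv2.imwrite('pics/c7.png',np.hstack([r(a[155:235,108:188]),r(b[235:315,157:237])]))
T=p-[0,0,76.4]; print('tip',T,proj('top',[T])[0],proj('side',[T])[0]); print(proj('top',[[564.7,221.5,100]]),proj('side',[[564.7,221.5,100]]))
E
```

```text
[568.54742634 217.73260322 208.17302482] -10.975071564785878 [ 0.87614695 -0.47095287 -4.244813  ] 18.14109482570109
tip [568.54742634 217.73260322 131.77302482] [144.075019   189.08080047] [193.43850657 274.2743303 ]
[[146.92263069 194.95187031]] [[195.47287847 284.92123232]]
```

View pics/c7.png

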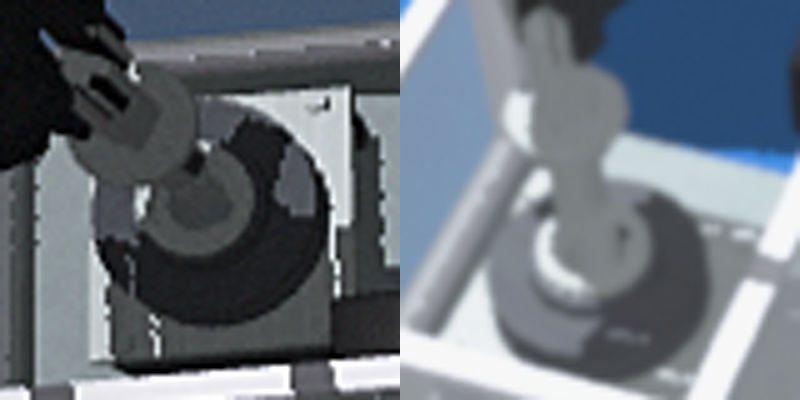

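The shoulder is at crop (135,120) in the top view and the spring ring around (197,200). The tip blends into the bore, so I'll let the arm settle and measure the shoulder instead.

play_rows(deltas=[[[0,0,0,0,-1],[0,0,0,0,-1],[0,0,0,0,-1],[0,0,0,0,-1]]])

```text
time: 11.38
tcp_pos: [567.3, 217.8, 206.1]
tcp_rot: [-0.0, 0.771, 0.636, -0.0]
ft_force: [0.8, -0.6, -4.7]
finger_gap: 18.5
grip_force: 88.9
```

```bash
python3 - <<'E'
from h import *
s,p,t=now();print(p,t,s['qd'].round(3))
# shoulder disc centre (52mm, top face z = tip+62): find in images; rectify at plane of shoulder top & underside
a=cap('top','t5.png');b=cap('side','s5.png')
out=[]
for n,im,dz in(('top',a,62),('side',b,62)):
    z=p[2]-76.4+dz
    g=np.arange(-45,45.01,.5); X,Y=np.meshgrid(p[0]+g,p[1]+g[::-1]); P=np.c_[X.ravel(),Y.ravel(),np.full(X.size,z)]
    m=proj(n,P).reshape(*X.shape,2).astype(np.float32); rc=cv2.remap(im,m[...,0],m[...,1],cv2.INTER_CUBIC)
    rc=cv2.resize(rc,(398,398)); out.append(cv2.cvtColor(rc,cv2.COLOR_RGB2BGR))
cv2.imwrite('pics/c8.png',np.hstack(out))
p2=now()[1];print(p2)
E
```

```text
[567.30332378 217.81425288 206.05821401] -10.942631686959146 [-0.     0.002 -0.001  0.002 -0.001  0.001]
[567.29586911 217.79691198 206.01222986]
```

View pics/c8.png

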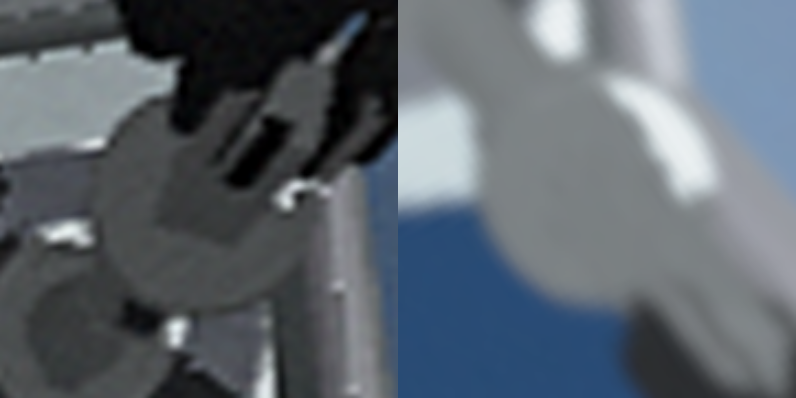

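Now settled. The shoulder disc is centred near (213,195) in the left rectified crop and (205,193) in the right one, so the shaft sits a few mm off the tool axis. I'll get its offset and the bore's by numeric circle fits.

```bash
cat > fit.py <<'E'
from h import *
def rect(n,im,c,z,h=45,s=4):
    g=np.arange(-h,h+.01,1/s); X,Y=np.meshgrid(c[0]+g,c[1]+g[::-1]); P=np.c_[X.ravel(),Y.ravel(),np.full(X.size,z)]
    m=proj(n,P).reshape(*X.shape,2).astype(np.float32)
    return cv2.GaussianBlur(cv2.remap(im,m[...,0],m[...,1],cv2.INTER_CUBIC),(0,0),3).astype(float)
def circ(n,im,c0,z,r,azs,tol=7,h=45,s=4):
    R=rect(n,im,c0,z,h,s); c=np.zeros(2); N=len(R)//2
    for it in range(6):
        pts=[]
        for a in np.radians(azs):
            rr=np.arange(r-tol,r+tol,.25); x=N+(c[0]+rr*np.cos(a))*s; y=N-(c[1]+rr*np.sin(a))*s
            v=np.stack([cv2.remap(R[...,k],x.astype(np.float32)[None],y.astype(np.float32)[None],1)[0] for k in range(3)],1)
            g=np.linalg.norm(np.gradient(v,axis=0),axis=1); i=g.argmax()
            if 1<i<len(rr)-2 and g[i]>1.5: pts.append((a,rr[i],g[i]))
        P=np.array(pts); d=P[:,1]-r; ok=np.abs(d-np.median(d))<5
        A=np.c_[np.cos(P[:,0]),np.sin(P[:,0])]
        for _ in range(8):
            dc=np.linalg.lstsq(A[ok],d[ok],rcond=None)[0]; e=d-A@dc; ok=np.abs(e)<1.2
            if ok.sum()<6: ok=np.abs(e)<2.5
        c=c+dc; tol=max(3,tol-1)
    return c0[:2]+c,ok.sum(),len(P),np.degrees(P[ok,0]).round().astype(int).tolist()
E
python3 - <<'E'
from fit import *
rd=lambda f:cv2.cvtColor(cv2.imread('pics/'+f),cv2.COLOR_BGR2RGB)
p=np.array([567.3,217.8,206.05]); cams={n:-(cam(n)[1][:3,:3].T@cam(n)[1][:3,3]) for n in('top','side')}
for n,f in(('top','t5.png'),('side','s5.png')):
  for zt in (-73.3,-76.4):
    zt=p[2]+zt
    vis=range(150,310,5) if n=='top' else list(range(130,290,5))
    for zz,l in((zt+62,'topface'),(zt+56,'under')):
        print(n,l,round(zz,1),circ(n,rd(f),p[:2],zz,26,vis))
for n,f in(('top','t3.png'),('side','s3.png')):
    print(n,'bore',circ(n,rd(f),np.array([564.7,221.5]),100,13.2,range(0,360,5),4))
    print(n,'boss?',circ(n,rd(f),np.array([564.7,221.5]),105.5,25,range(0,360,5),4))
E
```

```text
top topface 194.8 (array([566.83711961, 215.10426775]), np.int64(17), 28, [150, 170, 190, 195, 200, 235, 240, 245, 250, 255, 260, 265, 275, 280, 285, 290, 295])
top under 188.8 (array([568.4836826, 217.3500524]), np.int64(18), 24, [150, 170, 190, 195, 200, 235, 240, 245, 250, 255, 260, 265, 275, 280, 285, 290, 295, 305])
top topface 191.6 (array([567.83729948, 216.20424204]), np.int64(17), 26, [150, 180, 190, 195, 200, 235, 240, 245, 250, 255, 260, 265, 275, 285, 290, 295, 305])
top under 185.6 (array([569.22105857, 218.46649234]), np.int64(19), 27, [150, 160, 170, 190, 195, 200, 235, 240, 245, 250, 255, 260, 265, 275, 280, 285, 290, 295, 305])
side topface 194.8 (array([565.55449411, 221.5481772 ]), np.int64(18), 22, [190, 195, 200, 205, 210, 215, 220, 225, 230, 235, 240, 245, 250, 255, 260, 265, 270, 275])
side under 188.8 (array([569.38238229, 216.80807923]), np.int64(21), 24, [185, 190, 195, 200, 205, 210, 215, 220, 225, 230, 235, 240, 245, 250, 255, 260, 265, 270, 275, 280, 285])
side topface 191.6 (array([566.02989049, 220.19135979]), np.int64(22), 24, [165, 170, 175, 180, 185,
[... 909 characters left out ...]
5, 240, 245, 250, 255, 260, 265, 270, 275, 280, 285, 290, 295, 300, 305, 310, 315, 320, 325, 330, 335, 340, 345, 350, 355])
side bore (array([564.93678801, 220.77074852]), np.int64(46), 58, [5, 10, 20, 25, 30, 35, 40, 45, 50, 55, 60, 65, 70, 75, 80, 85, 90, 95, 100, 105, 110, 115, 120, 125, 130, 135, 140, 145, 150, 155, 160, 165, 170, 175, 180, 185, 190, 195, 200, 205, 210, 215, 220, 225, 230, 235])
side boss? (array([565.48585412, 220.23053191]), np.int64(48), 71, [0, 5, 15, 20, 25, 30, 35, 40, 45, 110, 145, 165, 180, 185, 190, 195, 200, 205, 210, 215, 220, 225, 230, 235, 240, 245, 250, 255, 260, 265, 270, 275, 280, 285, 290, 295, 300, 305, 310, 315, 320, 325, 330, 335, 340, 345, 350, 355])
```

Bore at (565.0, 220.9), with both cameras agreeing. The shaft axis is about (568.3, 219). Shifting by (−3.3, +2) mm and lowering to just above the hub face.

play_rows(deltas=[[[0.13,-0.36,0,0,-1],[0,0,0.8,0,-1],[0,0,0.8,0,-1],[0,0,0.5,0,-1],[0,0,0,0,-1]]])

```text
time: 12.1
tcp_pos: [563.6, 219.6, 184.1]
tcp_rot: [-0.0, 0.771, 0.636, -0.001]
ft_force: [-0.6, -0.1, -5.0]
finger_gap: 18.0
grip_force: 88.9
```

play_rows(deltas=[[[0,0,0,0,-1],[0,0,0.2,0,-1],[0,0,0.2,0,-1],[0,0,0.2,0,-1],[0,0,0.2,0,-1]]])

```text
time: 12.72
tcp_pos: [564.0, 219.8, 176.9]
tcp_rot: [-0.0, 0.771, 0.636, -0.0]
ft_force: [1.1, 0.0, -4.2]
finger_gap: 18.2
grip_force: 88.9
```

play_rows(deltas=[[[0,0,0.2,0,-1],[0,0,0.2,0,-1],[0,0,0,0,-1]]])

```text
time: 13.1
tcp_pos: [563.9, 219.7, 172.8]
tcp_rot: [-0.0, 0.771, 0.636, -0.0]
ft_force: [-0.4, -0.6, -4.5]
finger_gap: 18.3
grip_force: 88.9
```

play_rows(deltas=[[[0,0,0.2,0,-1],[0,0,0.2,0,-1],[0,0,0,0,-1]]])

```text
time: 13.48
tcp_pos: [563.9, 219.7, 168.8]
tcp_rot: [-0.0, 0.771, 0.636, -0.0]
ft_force: [0.7, -0.1, -4.1]
finger_gap: 18.3
grip_force: 88.9
```

No contact and the tip is below the face, so it is in the bore. Lowering to key contact (expected at TCP z about 154).

play_rows(deltas=[[[0,0,0.3,0,-1],[0,0,0.3,0,-1],[0,0,0.3,0,-1],[0,0,0,0,-1]]])

```text
time: 13.98
tcp_pos: [563.7, 219.7, 159.6]
tcp_rot: [-0.0, 0.771, 0.636, -0.0]
ft_force: [-0.2, -0.1, -5.1]
finger_gap: 18.1
grip_force: 88.9
```

play_rows(deltas=[[[0,0,0.15,0,-1],[0,0,0.15,0,-1],[0,0,0.15,0,-1],[0,0,0,0,-1]]])

```text
time: 14.48
tcp_pos: [563.9, 219.7, 155.4]
tcp_rot: [-0.0, 0.771, 0.636, -0.0]
ft_force: [-0.0, 0.4, -5.1]
finger_gap: 18.2
grip_force: 89.0
```

play_rows(deltas=[[[0,0,0.1,0,-1],[0,0,0.1,0,-1],[0,0,0.1,0,-1],[0,0,0,0,-1]]])

```text
time: 14.98
tcp_pos: [564.0, 219.7, 152.5]
tcp_rot: [-0.0, 0.771, 0.636, -0.0]
ft_force: [-0.4, -0.4, -5.1]
finger_gap: 18.1
grip_force: 89.0
```

play_rows(deltas=[[[0,0,0.1,0,-1],[0,0,0.1,0,-1],[0,0,0,0,-1]]])

```text
time: 15.35
tcp_pos: [564.0, 219.7, 150.5]
tcp_rot: [-0.0, 0.771, 0.636, -0.0]
ft_force: [-0.0, 0.8, -5.6]
finger_gap: 18.2
grip_force: 89.0
```

play_rows(deltas=[[[0,0,0.1,0,-1],[0,0,0.1,0,-1],[0,0,0,0,-1]]])

```text
time: 15.72
tcp_pos: [564.0, 219.7, 148.4]
tcp_rot: [-0.0, 0.771, 0.636, -0.0]
ft_force: [-0.1, 0.1, -3.7]
finger_gap: 17.8
grip_force: 88.9
```

play_rows(deltas=[[[0,0,0.1,0,-1],[0,0,0.1,0,-1],[0,0,0,0,-1]]])

```text
time: 16.1
tcp_pos: [564.0, 219.7, 146.5]
tcp_rot: [-0.0, 0.771, 0.636, -0.0]
ft_force: [0.5, 0.0, -4.7]
finger_gap: 18.3
grip_force: 89.0
```

No contact at the key height, so the key seems to have entered the keyway directly. Continuing down toward the spring.

play_rows(deltas=[[[0,0,0.2,0,-1],[0,0,0.2,0,-1],[0,0,0.2,0,-1],[0,0,0.2,0,-1],[0,0,0,0,-1]]])

```text
time: 16.73
tcp_pos: [563.9, 219.7, 138.3]
tcp_rot: [-0.0, 0.771, 0.636, -0.0]
ft_force: [-0.6, 0.0, -4.6]
finger_gap: 18.4
grip_force: 89.0
```

play_rows(deltas=[[[0,0,0.2,0,-1],[0,0,0.2,0,-1],[0,0,0.2,0,-1],[0,0,0,0,-1]]])

```text
time: 17.23
tcp_pos: [563.9, 219.7, 132.3]
tcp_rot: [-0.0, 0.771, 0.636, -0.0]
ft_force: [-0.0, -0.2, -5.4]
finger_gap: 17.9
grip_force: 88.9
```

play_rows(deltas=[[[0,0,0.15,0,-1],[0,0,0.15,0,-1],[0,0,0,0,-1]]], force=110)

```text
time: 17.6
tcp_pos: [563.9, 219.8, 129.4]
tcp_rot: [-0.0, 0.771, 0.636, -0.0]
ft_force: [-0.6, 0.2, -3.6]
finger_gap: 17.6
grip_force: 108.0
```

play_rows(deltas=[[[0,0,0.1,0,-1],[0,0,0.1,0,-1],[0,0,0,0,-1]]])

```text
time: 17.98
tcp_pos: [564.2, 219.9, 127.7]
tcp_rot: [0.0, 0.771, 0.636, 0.0]
ft_force: [0.3, 0.3, -3.4]
finger_gap: 17.5
grip_force: 108.1
```

play_rows(deltas=[[[0,0,0.1,0,-1],[0,0,0.1,0,-1],[0,0,0,0,-1]]])

```text
time: 18.35
tcp_pos: [564.4, 219.9, 126.5]
tcp_rot: [0.0, 0.771, 0.636, 0.0]
ft_force: [-2.9, -0.4, 5.2]
finger_gap: 17.3
grip_force: 109.2
```

play_rows(deltas=[[[0,0,0.1,0,-1],[0,0,0.1,0,-1],[0,0,0,0,-1]]])

```text
time: 18.73
tcp_pos: [564.4, 219.9, 124.8]
tcp_rot: [0.0, 0.771, 0.636, 0.0]
ft_force: [-5.1, -0.7, 7.9]
finger_gap: 17.4
grip_force: 109.6
```

Spring contact as expected (force up by about 12 N at 124.8). Pressing to flat.

play_rows(deltas=[[[0,0,0.1,0,-1],[0,0,0.1,0,-1],[0,0,0,0,-1]]])

```text
time: 19.1
tcp_pos: [564.5, 219.9, 123.6]
tcp_rot: [0.0, 0.771, 0.636, 0.001]
ft_force: [-5.6, -1.4, 13.0]
finger_gap: 17.4
grip_force: 110.0
```

play_rows(deltas=[[[0,0,0.1,0,-1],[0,0,0.1,0,-1],[0,0,0,0,-1],[0,0,0,0,-1]]])

```text
time: 19.6
tcp_pos: [564.8, 220.0, 123.5]
tcp_rot: [0.001, 0.771, 0.637, 0.001]
ft_force: [-10.4, -2.7, 21.2]
finger_gap: 17.4
grip_force: 111.2
```

The shaft is home. z stopped at 123.5, which is 4 mm below first touch and gives grip height 136.6 as predicted, while the force keeps rising. One settling check, then hand in.

play_rows(deltas=[[[0,-0.05,0.05,0,-1],[0,0,0,0,-1],[0,0,0,0,-1],[0,0,0,0,-1],[0,0,0,0,-1]]])

```text
time: 20.23
tcp_pos: [564.8, 220.0, 123.5]
tcp_rot: [0.001, 0.771, 0.637, 0.001]
ft_force: [-9.3, -3.0, 22.3]
finger_gap: 17.6
grip_force: 111.3
```

```bash
python3 - <<'E'
from h import *
s,p,t=now(); print(p,t,s['ft_force'],s['grip_force'],abs(s['qd']).max())
if s['ft_force'][2]>15 and p[2]<124.5: print(workorder.finish_job())
E
```

```text
[564.78809021 220.03672223 123.50578446] -10.92977403700749 [-9.31434989 -2.97668085 22.3381321 ] 111.3342444319278 0.0019049219467868548
the job is handed in; nothing more can be done
None
```

Job handed in at about 20 s: the guard door is swung past square, and the keyed shaft is fully home with the spring flat, still gripped and pushed down with about 26 N; the hand-in returned no verdict.

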